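# Turn the flute blank on the lathe until its finger holes face up, and lock it there

### The arm

A 6-joint arm with a two-finger parallel gripper is mounted at the origin on the work surface. World frame = base frame: x ahead of the robot, y to its left, z up, the work surface at z = 0. Lengths are in m, angles in degrees, forces in N, time in s.
With the tool pointing down it reaches from about 0.3 to 0.75 m from the base axis. Payload 8.5 kg.
Tool frame: the origin (TCP) lies at the very end of the fingers, on their centre line; the grasp point (between the pads) lies 19 mm behind it; x points along the fingers, y is the direction in which the jaws open and shut, and the axes are right-handed (so a half turn about x gives the same grasp; the last joint's range is limited). The gripper opens to 85 mm and grips with 20 to 120 N. Pads are 22 mm wide; open, the fingers measure 114 mm over their backs; the gripper's body (76 mm by 85 mm) begins 54 mm behind the grasp point. The pads swing forward as they close: fully open they stand 13 mm farther back than shut.
Start: joints at [-85.56, 21.807, 74.336, -0, 83.858, -12.336], TCP at [0.159, -0.527, 0.211] pointing down, gripper open.
Joint ranges: [-178.18, 178.18], [-50.72, 133.34], [12.68, 142.11], [-81.47, 261.47], [9.98, 163.14], [-165.26, 165.26]. Speed limits (degrees/s): [136.94, 136.94, 180, 180, 180, 180].

### API

Orientations are given as a 3x3 rotation matrix whose columns are the frame's x, y, z axes.
In Python, from bench import state, eyes, ticket gives the robot as it stands.
- The arm moves only by the tool send_rows, never from a script. Its argument "steps" is a list of rows, each a list of 4 numbers: the shift along the tool's x, y, z in m, then the turn about the tool's x in degrees. A call has 1 to 10 rows; each row is the pose to reach, as a shift and turn from the pose commanded when the call began, along the tool's axes at that moment; what a row does not reach only later rows make up. A row lasts 1/8 s, in which the tool goes at most 62.5 mm and 10.7 degrees, less where a joint would pass 70% of its speed; a pose out of reach is approached as far as the arm can. A call with a gripper value outside its range is refused whole. "fingers" is the finger opening in m, from 0 to 0.0854, set as the call begins (left out, the last holds). The fingers move at their own pace and stop on an object; the grip force is fixed at half the most. Time passes only in rows, so rows that repeat a pose let the fingers close. It gives the time, the measured TCP pose, the force and the opening at its end, in the units of the state.
- state(): the state, without advancing time (a new reading comes with each control period).
- eyes.get_image(name): name is "scene" or "top"; returns a dict with "image" (420x560x3 uint8, red, green, blue), "range_z" (420x560 float32, m along the optical axis (not along the pixel's ray), 0 where there is no reading), "vertical_fov" (degrees; the focal length in pixels is half the picture's height over the tangent of half this angle, whatever the lens; pixels are square), "cx", "cy" (the principal point, pixels), "k1" (the pictures are not rectified: a ray, as slopes to the right and down, at radius r is drawn at 1 + k1 r^2 times it, then the intrinsics apply), "position" and "rotation" of the camera in the world. Camera axes: x right, y up, looking along -z (the intrinsics and any distortion apply to the point x, -y, -z); pixel columns grow to the right and rows downward; lengths in m; the calibration is good to about 2 mm. A picture is of the moment at which its call begins.
- ticket.finish_job(): hands the job in, once; it reports no verdict.
The state is a dict: "time_s": time; "joints": joint angles; "dq": joint speeds; "joint_efforts": joint torques, N m; "tool_pos": TCP position; "orientation": TCP orientation; "force": force on the tool from outside, world axes, zero at the start; "moment": the same for the moment, N m; "width": finger opening in m.
Only numpy, scipy, OpenCV 4.12 (cv2) and the standard library are available. Lean on these libraries where they do the work, as an engineer would, in place of code of your own. Each camera call takes 0.05 s, during which the arm holds its last target. There are 200 camera calls.

### The job

The bamboo flute blank between the lathe's centres has to stand with its row of four finger holes facing straight up, ready for filing. Turn the lathe's big handwheel until the four holes come to the top, then swing the index lever on top of the headstock fully home so that it locks the spindle there, and let go. Keep off the bamboo, and do not shift or knock over the things lying around the lathe.

Things in the scene. Friction and masses are not known exactly. Their poses are not given: they have to be found in the camera images.
- lathe: Bench lathe. Origin: middle of its underside on the bench. Own z up, y along the turning axis towards the headstock, x to the lathe's back (front faces the robot). Turning axis: x 0, z 180 mm. Headstock x -65..65, y 100..250, top z 232. Motor behind it: x 58..166, y 85..251, top z 172. Tailstock y -302..-224, its own small wheel (not to turn) at y -332. Tool rest bar x -78, y -205..-55, top z 171.
- spindle (a joint): Angle of handwheel, spindle and flute blank, which turn together, endlessly. 0 or any whole turn (6.283) = four finger holes and wheel's witness slot straight up. Grows as the wheel's top moves to the lathe's back (right-handed about lathe +y). Starts between 1.3 and 4.98. Lever off: turns against a steady drag of 0.15 N m (2.5 N at the rim) and stays where left. Lever home: locked.
- wheel_center (a point): Centre of the big handwheel, on the turning axis at lathe y 310 mm: a solid aluminium disc, 65 mm radius, 18 mm thick (y 301..319), outboard of the headstock. Hub nut of 22 mm radius, 15 mm proud of its outer face; neck of 13 mm radius and 51 mm clear gap to the headstock. A dark witness slot 5 mm wide across the rim is in line with the four finger holes.
- flute: Bamboo flute blank, 260 mm long, 34 to 42 mm across, between the cones. Origin: mid-length on the turning axis (lathe y -70 mm). Own y = lathe's y; own z points out through the row of four finger holes (11 mm across, at y -78, -8, 30, 74 mm); a single thumb hole is on the opposite side at y 98. Must not be touched.
- lock (a joint): Index lever on an upright pivot on the headstock (lathe x -52, y 165 mm). 0 = off, pointing to the lathe's front (-x), at a stop; grows, counter-clockwise from above, to 1.3 = fully home, at a stop. It drives a roller into one of 8 notches, every 45 degrees, one exactly at holes up; going home it draws the wheel true from up to 15 degrees off. 3 to 15 N at the knob; stays where left.
- lock_knob (a point): Middle of the lever's upright black knob: 26 mm across, 34 mm tall (17 mm above and below this point), 75 mm from the lever's pivot axis, 278 mm above the bench. The lever's arm, 12 mm thick, enters it from below.
- flat_file: Flat file lying on the bench in front of the lathe, 290 mm long, wooden handle, 24 mm high. Origin: under the ferrule; x to the tip.
- half_round_file: Narrower file lying on the bench close behind the lathe, 270 mm long, wooden handle, 24 mm high. Origin: under the ferrule; x to the tip.
- paring_knife: Knife lying on the bench in front of the lathe, 250 mm long, wooden handle, 24 mm high. Origin: under the ferrule; x to the tip.
- glue: White glue bottle standing in front of the handwheel, 52 mm across, 130 mm tall. Origin: centre of its base.
- spare_joint: Spare bamboo joint standing on end beside the handwheel, 42 mm across, 170 mm tall, easily toppled. Origin: centre of its base.
- lacquer_tin: Flat steel tin beside the handwheel, 68 mm across, 55 mm tall. Origin: centre of its base.
- wax_block: Block of wax, 70 x 45 x 30 mm, lying left of the handwheel. Origin: centre of its base.

How it is judged (in metres and radians):
On the way, in this order (a step that is already met when the one before it is completed fails the run):
1. the four finger holes are turned to the top (within 0.3 rad) with the index lever off (angle between flute's own z axis and vertical below 0.3 rad and value of joint lock below 0.4 rad), for 0.2 s.
2. the index lever is fully home (above 1.2 rad) (value of joint lock above 1.2 rad), for 0.1 s.
At the end, for the whole second after the job is handed in: The row of four finger holes faces straight up within 0.1 rad (about 6 degrees), the spindle is at rest, and the index lever is fully home (above 1.2 of 1.3 rad) (angle between flute's own z axis and vertical below 0.1 rad and value of joint lock above 1.2 rad and velocity of joint spindle between -0.05 and 0.05 rad/s); the robot touches nothing.
It fails at once if the robot touches the bamboo blank on the lathe (over 1 N) (contact force between any of the fingers, the arm and flute above 1 N).
It fails at once if a bystander is shifted by more than 30 mm or knocked over (distance of any of flat_file, half_round_file, paring_knife, glue, spare_joint, lacquer_tin, wax_block from where it was at the start of the episode above 0.03 m or angle between any of glue, spare_joint's own z axis and vertical above 0.5 rad).
It also fails if it takes over 64 s, if anything falls off the work surface, if the arm or the gripper's body presses on something with over 40 N, if the wrist force passes 120 N, or if a joint passes its speed limit or range.

## Working session

There is one attempt and no reset: what is moved stays moved. The work goes in short steps, Python scripts to look and compute and a tool call to move; the robot and the scene stay as the last step left them, time stands still between calls to the robot, and variables do not carry over. Pictures are saved under pics/ and viewed, about 8 in all and at most 12, crops included, and the job is handed in when it is done.

Besides the shell and the picture viewer there is one more tool, called after "Request:" as name(argument=value, ...), one argument or row to a line, values as JSON. send_rows: Moves the arm, as the interface text tells. Its arguments: {"type":"object","properties":{"steps":{"type":"array","items":{"type":"array","items":{"type":"number"}}},"fingers":{"type":"number"}},"required":["steps"]}

```bash
mkdir -p pics; ls
python3 - <<'E'
from bench import state, eyes
import cv2,numpy as np,pickle
s=state();print({k:np.round(v,3).tolist() for k,v in s.items()})
for n in("scene","top"):
    d=eyes.get_image(n);pickle.dump(d,open(n+"0.pkl","wb"))
    print(n,d["vertical_fov"],d["cx"],d["cy"],d["k1"],d["position"],np.round(d["rotation"],4).tolist())
    cv2.imwrite(f"pics/{n}0.png",cv2.resize(d["image"][:,:,::-1],(800,600),interpolation=cv2.INTER_CUBIC))
E
```

```text
pics
{'time_s': 0.0, 'joints': [-85.558, 21.841, 74.385, -0.001, 83.857, -12.337], 'dq': [0.028, 0.063, 0.062, -0.013, 0.06, 0.017], 'joint_efforts': [-0.004, -44.847, -23.127, -0.0, 0.005, -0.0], 'tool_pos': [0.159, -0.526, 0.21], 'orientation': [[-0.0, 0.289, -0.957], [0.001, -0.957, -0.289], [-1.0, -0.001, -0.0]], 'force': [0.077, 0.218, -0.424], 'moment': [0.026, -0.028, -0.03], 'width': 0.085}
scene 44.92958635593915 275.5983889262482 201.7347180808985 -0.18320637879955054 [1.24238158 0.31229796 1.4050948 ] [[-0.455, -0.7529, 0.4756], [0.8905, -0.3848, 0.2427], [0.0003, 0.5339, 0.8455]]
top 55.64695649603126 279.98864098288755 207.50225019873733 -0.022165438857967443 [ 0.34653508 -0.04331716  1.19007888] [[0.0895, 0.9732, -0.2117], [-0.996, 0.087, -0.0211], [-0.0021, 0.2127, 0.9771]]
```

View pics/scene0.png

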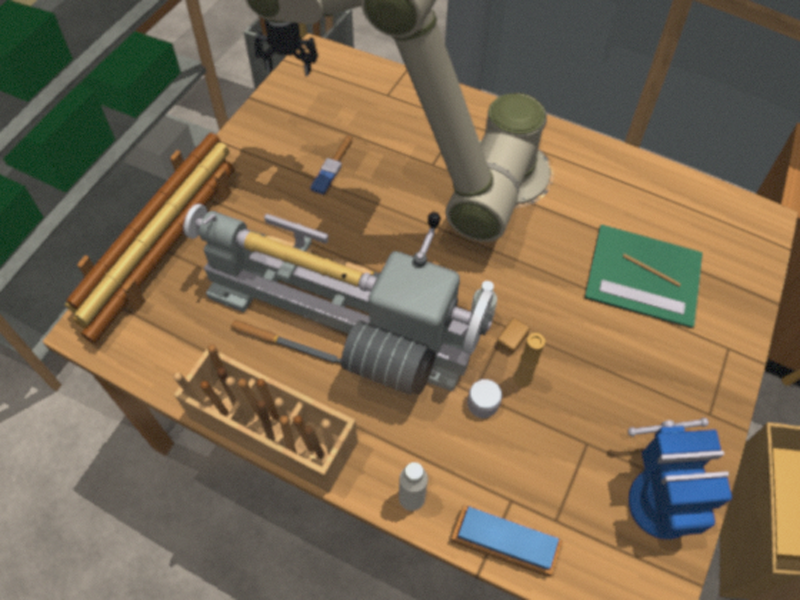

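View pics/top0.png

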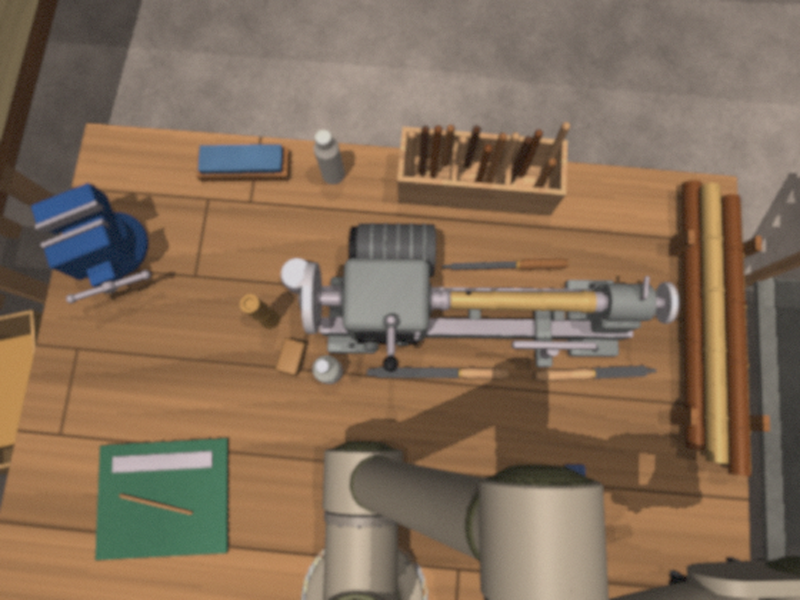

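```bash
cat > h.py <<'E'
import numpy as np,cv2,pickle
def K(d):
    f=d["image"].shape[0]/2/np.tan(np.radians(d["vertical_fov"])/2)
    return np.array([[f,0,d["cx"]],[0,f,d["cy"]],[0,0,1.]]),np.array([d["k1"],0,0,0.])
def rays(d,px):
    k,c=K(d);p=cv2.undistortPoints(np.float64(px).reshape(-1,1,2),k,c).reshape(-1,2)
    return np.c_[p[:,0],-p[:,1],-np.ones(len(p))]@np.array(d["rotation"]).T
def deproj(d,px):
    px=np.int32(np.round(px)).reshape(-1,2)
    return np.array(d["position"])+rays(d,px)*d["range_z"][px[:,1],px[:,0]][:,None]
def cloud(d):
    h,w=d["range_z"].shape;g=np.stack(np.meshgrid(np.arange(w),np.arange(h)),-1).reshape(-1,2)
    return deproj(d,g).reshape(h,w,3)
def proj(d,P):
    p=(np.array(P).reshape(-1,3)-d["position"])@np.array(d["rotation"]);p*=[1,-1,-1]
    k,c=K(d);return cv2.projectPoints(p,np.zeros(3),np.zeros(3),k,c)[0].reshape(-1,2)
def load(n): return pickle.load(open(n,"rb"))
E
python3 - <<'E'
from h import *
t=load("top0.pkl");s=load("scene0.pkl")
C=cloud(t);S=cloud(s)
print("bench z",C[340,120],C[130,150],S[180,350],S[250,350])
for n,c,d in(("top",C,t),("scene",S,s)):
    m=(abs(c[...,2]-.232)<.006)&(c[...,1]>-.1)&(c[...,1]<.25)&(c[...,0]>.25)
    m=m.astype(np.uint8)
    n_,l,st,_=cv2.connectedComponentsWithStats(m);i=1+np.argmax(st[1:,4]);P=c[l==i][:,:2]
    print(n,"headtop",cv2.minAreaRect(P.astype(np.float32)),P.mean(0),len(P),c[l==i][:,2].mean())
    im=d["image"].max(-1)
    k=(im<60)&(c[...,2]>.25)&(c[...,2]<.31)&(c[...,0]>.25)
    if k.any():print("knob",c[k].min(0),c[k].max(0),c[k].mean(0),k.sum())
    w=(c[...,2]>.1)&(c[...,2]<.26)&(c[...,1]>.15)&(c[...,1]<.25)&(c[...,0]>.3)&(c[...,0]<.6)
    print("wheel",c[w].min(0),c[w].max(0),c[w].mean(0))
a=t["image"][195:225,205:480];b=s["image"][140:250,120:360]
cv2.imwrite("pics/z1.png",np.vstack([cv2.resize(x[:,:,::-1],(800,int(800*x.shape[0]/x.shape[1])),interpolation=cv2.INTER_CUBIC) for x in(a,b)]))
E
```

```text
bench z [0.17761639 0.39956252 0.01519218] [0.82030828 0.42029176 0.00110253] [ 0.25817481  0.09284392 -0.0030691 ] [ 0.50020049  0.19452292 -0.00858948]
top headtop ((0.558657705783844, 0.004659421741962433), (0.12512308359146118, 0.14353103935718536), 5.054065704345703) [0.55858479 0.0043757 ] 2711 0.23253721482581022
knob [ 0.42136708 -0.02737861  0.28405663] [ 0.44221525 -0.00847888  0.29794941] [ 0.43141594 -0.01778349  0.29365004] 78
wheel [0.51319652 0.15166574 0.10060955] [0.56360196 0.24988823 0.20292272] [0.53017282 0.22569941 0.15561227]
scene headtop ((0.5580492615699768, 0.007194541394710541), (0.12917472422122955, 0.1475006341934204), 4.418378829956055) [0.56206978 0.00838051] 1887 0.23242979995338983
knob [ 0.25340228 -1.38912122  0.25004045] [ 0.44606654 -0.00337103  0.29935042] [ 0.36767525 -1.04231555  0.27251182] 429
wheel [0.51249689 0.150001   0.10081174] [0.59915834 0.24973124 0.24485037] [0.55482377 0.18324127 0.18180614]
```

View pics/z1.png

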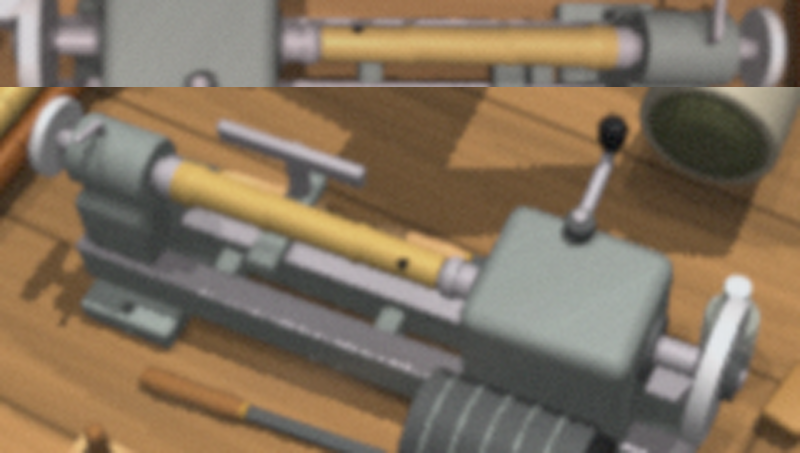

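Run:
```python
from h import *
t=load("top0.pkl");s=load("scene0.pkl")
C=cloud(t);S=cloud(s)
def fit(c,psi,o):
    R=np.array([[np.cos(psi),-np.sin(psi)],[np.sin(psi),np.cos(psi)]]);q=c.copy();q[...,:2]=(c[...,:2]-o)@R;return q
# flute axis: yellow pixels with z>.17
psi=np.radians(4.7)
for n,d,c in(("top",t,C),("scene",s,S)):
    hsv=cv2.cvtColor(d["image"],cv2.COLOR_RGB2HSV)
    m=(hsv[...,0]>17)&(hsv[...,0]<30)&(hsv[...,1]>90)&(c[...,2]>.165)&(c[...,2]<.215)&(c[...,1]>-.45)&(c[...,1]<0)&(c[...,0]>.4)
    P=c[m]; hi=[]
    for y in np.arange(P[:,1].min()+.01,P[:,1].max()-.01,.015):
        b=P[abs(P[:,1]-y)<.0075]
        if len(b)>8:
            # circle fit centre
            A=np.c_[b[:,0],b[:,2],np.ones(len(b))];r=np.linalg.lstsq(A,(b[:,[0,2]]**2).sum(1),rcond=None)[0]
            hi.append([y,b[b[:,2]>np.quantile(b[:,2],.8),0].mean(),np.quantile(b[:,2],.95),r[0]/2,r[1]/2])
    hi=np.array(hi);print(n,m.sum(),"y range",P[:,1].min(),P[:,1].max(),"ztop",np.median(hi[:,2]))
    for k in(1,3):
        f=np.polyfit(hi[:,0],hi[:,k],1);print(" line",f,np.degrees(np.arctan(-f[0])),np.std(hi[:,k]-np.polyval(f,hi[:,0])))
    w=(c[...,2]>.17)&(c[...,2]<.26)&(c[...,1]>.1)&(c[...,1]<.17)&(c[...,0]>.4)&(c[...,0]<.66)
    W=c[w];u=np.array([-np.sin(psi),np.cos(psi)]);v=np.array([np.cos(psi),np.sin(psi)])
    print(" wheel n",len(W),"along",np.quantile(W[:,:2]@u,[0,.05,.5,.95,1]),"cross",np.quantile(W[:,:2]@v,[0,.05,.5,.95,1]),"ztop",np.quantile(W[:,2],[.5,.95,1]))
    tp=W[W[:,2]>.235];print(" rim top",len(tp),(tp[:,:2]@u).min(),(tp[:,:2]@u).max(),(tp[:,:2]@v).mean()if len(tp) else 0)
    hm=(abs(c[...,2]-.232)<.004)&(c[...,0]>.45)&(c[...,1]>-.1)&(c[...,1]<.1);H=c[hm][:,:2]
    print(" head along",np.quantile(H@u,[.002,.998]),"cross",np.quantile(H@v,[.002,.998]))
a=t["image"][165:290,195:300];b=s["image"][190:250,290:360]
cv2.imwrite("pics/z2.png",np.hstack([cv2.resize(x[:,:,::-1],(int(590*x.shape[1]/x.shape[0])if i==0 else 300,590 if i==0 else 257),interpolation=cv2.INTER_CUBIC)[:590] if i==0 else np.pad(cv2.resize(x[:,:,::-1],(300,257),interpolation=cv2.INTER_CUBIC),((0,333),(0,0),(0,0))) for i,x in enumerate((a,b))]))
```

```text
top 1119 y range -0.36963358292583515 -0.11354154319323634 ztop 0.19927730721694192
 line [-0.0774588   0.55884681] 4.429218374264239 0.0007985346509405341
 line [-0.07828334  0.55748543] 4.476176178741121 0.0003060269652024938
 wheel n 660 along [0.05369144 0.06307851 0.08462793 0.09965404 0.11552867] cross [0.49350843 0.50002082 0.5521697  0.60518838 0.61911789] ztop [0.21921591 0.24419808 0.24710562]
 rim top 196 0.08177282690693516 0.09963715916567678 0.5569559864232682
 head along [-0.11251587  0.02968888] cross [0.49497726 0.61861959]
scene 917 y range -0.3689738312697869 -0.10134171602778508 ztop 0.20010084415121993
 line [-0.07733872  0.56006546] 4.422378952166175 0.0017957209752563538
 line [0.09031075 0.61652358] -5.160425506841666 0.04557099217189945
 wheel n 551 along [0.05442928 0.06295043 0.0977515  0.11491948 0.1198263 ] cross [0.49747892 0.52138977 0.56818769 0.61890705 0.6253731 ] ztop [0.20963948 0.24446591 0.2507483 ]
 rim top 153 0.08680940451011625 0.10513609163128522 0.5607740641803863
 head along [-0.11051838  0.03227855] cross [0.4953137  0.62034642]
```

View pics/z2.png

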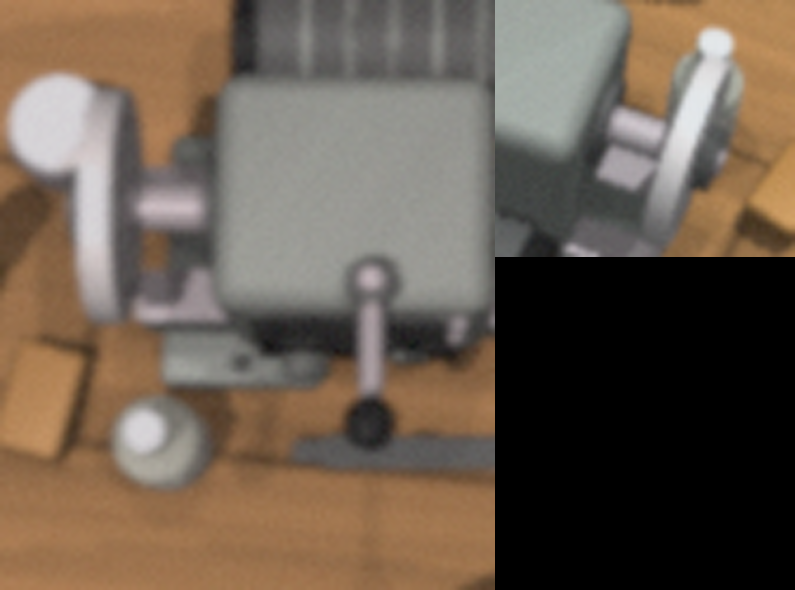

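```bash
cat >> h.py <<'E'
psi=np.radians(4.45);u=np.array([-np.sin(psi),np.cos(psi),0]);v=np.array([np.cos(psi),np.sin(psi),0]);zz=np.array([0,0,1.])
W=np.array([.547,.139,.180]);O=W-.310*u-.18*zz
def L2W(p): p=np.array(p)/1000;return O+p[0]*v+p[1]*u+p[2]*zz
def W2L(P): P=np.array(P)-O;return 1000*np.stack([P@v,P@u,P@zz],-1)
def cyl(d,px,r):
    dd=rays(d,[px])[0];o=W2L(d["position"]);q=np.array([dd@v,dd@u,dd@zz])
    a,b,c=o[[0]]-0,q[0],0
    A=q[0]**2+q[2]**2;B=2*(o[0]*q[0]+(o[2]-180)*q[2]);Cc=o[0]**2+(o[2]-180)**2-r*r
    disc=B*B-4*A*Cc
    if disc<0:return None
    x=o+q*(-B-np.sqrt(disc))/2/A
    return x,np.degrees(np.arctan2(x[0],x[2]-180))
E
python3 - <<'E'
from h import *
t=load("top0.pkl");s=load("scene0.pkl")
for d,b in((t,(322,200,334,209)),(s,(235,188,246,198))):
    g=cv2.cvtColor(d["image"],cv2.COLOR_RGB2GRAY).astype(float);x0,y0,x1,y1=b
    p=g[y0:y1,x0:x1];w=np.clip(np.median(p)-25-p,0,None);Y,X=np.mgrid[y0:y1,x0:x1]
    px=((w*X).sum()/w.sum(),(w*Y).sum()/w.sum());print(px,[cyl(d,px,r) for r in(17,19,21)])
P=cloud(t)
for n,p in(("knob",(273,254)),("glue",(229,256)),("lacq",(206,191)),("bamboo",(176,213)),("wax",(204,249))):print(n,np.round(W2L(deproj(t,[p])),0))
print("expected knob",L2W([-127,165,278]),"wheel",W)
E
```

```text
(np.float64(327.64728682170545), np.float64(204.14728682170542)) [(array([ 14.00723213,  25.75100524, 189.6331432 ]), np.float64(55.482669884837996)), (array([ 13.05692091,  26.24295077, 193.80278292]), np.float64(43.409373143735834)), (array([ 12.32811943,  26.62022784, 197.00051386]), np.float64(35.948179502294735))]
(np.float64(239.62774566473988), np.float64(194.28554913294798)) [(array([ 14.19977897,  29.34898961, 189.34699295]), np.float64(56.645121259956625)), (array([ 15.29582063,  29.98121861, 191.27110781]), np.float64(53.61442671312195)), (array([ 16.36899377,  30.60025637, 193.1550767 ]), np.float64(51.21261373312716))]
knob [[-126.  162.  297.]]
glue [[-117.  283.  130.]]
lacq [[ 81. 369.  52.]]
bamboo [[-10. 421. 169.]]
wax [[-88. 370.  28.]]
expected knob [ 0.43163327 -0.0154167   0.278     ] wheel [0.547 0.139 0.18 ]
```

Request:
send_rows(
  steps=[
    [-0.06,0,0,6],
    [-0.12,0,0,12.35],
    [-0.18,0,0,12.35],
    [-0.19,0,0,12.35],
    [-0.19,0,0,12.35],
  ],
  fingers=0.04,
)

```text
time_s: 0.72
tool_pos: [0.1588, -0.5266, 0.3999]
orientation: [[-0.0, 0.077, -0.997], [0.001, -0.997, -0.077], [-1.0, -0.001, -0.0]]
force: [0.5, 0.2, -0.5]
width: 0.0399
```

Request:
send_rows(
  steps=[
    [0,-0.045,-0.028],
    [0,-0.09,-0.056],
    [0,-0.135,-0.084],
    [0,-0.18,-0.112],
    [0,-0.225,-0.14],
    [0,-0.27,-0.168],
    [0,-0.315,-0.196],
    [0,-0.36,-0.224],
    [0,-0.36,-0.224],
  ],
)

```text
validation failed for argument at $.st...
```

Rows need four numbers.

Request:
send_rows(
  steps=[
    [0,-0.045,-0.028,0],
    [0,-0.09,-0.056,0],
    [0,-0.135,-0.084,0],
    [0,-0.18,-0.112,0],
    [0,-0.225,-0.14,0],
    [0,-0.27,-0.168,0],
    [0,-0.315,-0.196,0],
    [0,-0.36,-0.224,0],
    [0,-0.405,-0.252,0],
    [0,-0.45,-0.28,0],
  ],
)

```text
time_s: 1.98
tool_pos: [0.4033, -0.0545, 0.3986]
orientation: [[-0.003, 0.077, -0.997], [0.001, -0.997, -0.077], [-1.0, -0.002, 0.003]]
force: [0.1, -0.8, 0.4]
width: 0.0399
```

Request:
send_rows(
  steps=[
    [0,-0.045,-0.028,0],
    [0,-0.09,-0.056,0],
    [0,-0.135,-0.084,0],
    [0,-0.184,-0.114,0],
    [0,-0.184,-0.114,0],
    [0,-0.184,-0.114,0],
  ],
)

```text
time_s: 2.72
tool_pos: [0.5023, 0.1357, 0.399]
orientation: [[-0.003, 0.077, -0.997], [-0.0, -0.997, -0.077], [-1.0, 0.0, 0.003]]
force: [-0.2, -0.3, 0.9]
width: 0.0402
```

Run:
```python
from h import *
from bench import state
s=state();print(W2L(s["tool_pos"]),s["joints"],s["force"],s["time_s"])
```

```text
[-44.78225997 310.19117705 399.01822405] [ 2.07558749e+00  1.54819003e+01  5.35103989e+01 -1.47240612e-02
  1.11183619e+02  8.76299483e+01] [-0.22514249 -0.26908097  0.8983147 ] 2.725
```

Request:
send_rows(
  steps=[
    [0.05,0,0,0],
    [0.1,0,0,0],
    [0.14,0,0,0],
    [0.17,0,0,0],
    [0.19,0,0,0],
    [0.205,0,0,0],
    [0.217,0,0,0],
    [0.217,0,0,0],
  ],
)

```text
time_s: 3.72
tool_pos: [0.5021, 0.1352, 0.183]
orientation: [[-0.002, 0.076, -0.997], [-0.0, -0.997, -0.076], [-1.0, 0.0, 0.002]]
force: [-0.4, 0.3, -0.4]
width: 0.0396
```

Run:
```python
from h import *
from bench import state,eyes
s=state();print(W2L(s["tool_pos"]),s["force"],s["width"])
d=eyes.get_image("scene");a=d["image"][170:260,270:380];t=eyes.get_image("top");b=t["image"][165:265,185:285]
cv2.imwrite("pics/c1.png",np.hstack([cv2.resize(x[:,:,::-1],(400,400),interpolation=cv2.INTER_CUBIC) for x in(a,b)]))
```

```text
[-45.05370321 309.73575585 182.9719751 ] [-0.399728    0.33134251 -0.44124728] 0.039603145621396496
```

View pics/c1.png

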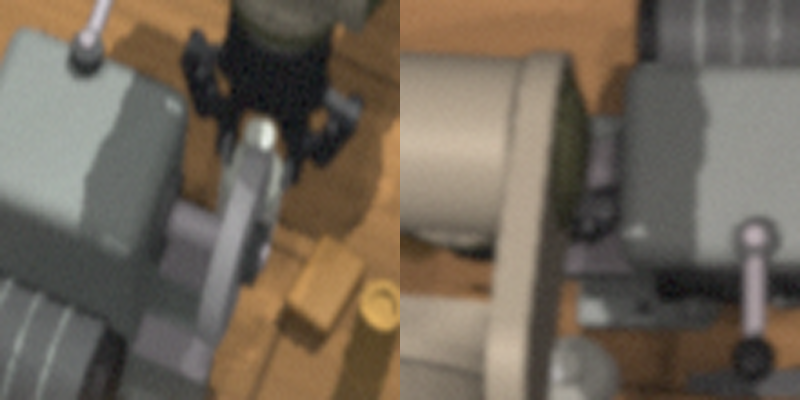

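The fingers (scene crop, about (235,170) and (290,180)) straddle the disc's front edge, with clearance to the headstock. Now closing.

Request:
send_rows(
  steps=[
    [0,0,0,0],
    [0,0,0,0],
    [0,0,0,0],
    [0,0,0,0],
  ],
  fingers=0.0,
)

```text
time_s: 4.32
tool_pos: [0.5028, 0.1361, 0.1842]
orientation: [[0.001, 0.077, -0.997], [0.0, -0.997, -0.077], [-1.0, -0.0, -0.001]]
force: [-2.9, -0.4, 6.6]
width: 0.017
```

Request:
send_rows(
  steps=[
    [-0.004,0,-0.0021,0],
    [-0.0075,0,-0.0044,0],
    [-0.011,0,-0.007,0],
    [-0.0142,0,-0.0099,0],
    [-0.0172,0,-0.0131,0],
    [-0.0198,0,-0.0166,0],
    [-0.0198,0,-0.0166,0],
  ],
)

```text
time_s: 5.2
tool_pos: [0.5182, 0.1373, 0.1998]
orientation: [[-0.007, 0.077, -0.997], [-0.0, -0.997, -0.077], [-1.0, -0.001, 0.007]]
force: [5.3, 1.8, -28.0]
width: 0.0168
```

Run:
```python
from h import *
from bench import state,eyes
s=state();print(W2L(s["tool_pos"]),s["force"],s["width"])
d=eyes.get_image("scene")
cv2.imwrite("pics/c2.png",cv2.resize(d["image"][150:250,190:350,::-1],(800,500),interpolation=cv2.INTER_CUBIC))
```

```text
[-28.89177943 310.49400931 199.80600466] [  5.33915579   1.7734758  -27.99535764] 0.016759987509350392
```

View pics/c2.png

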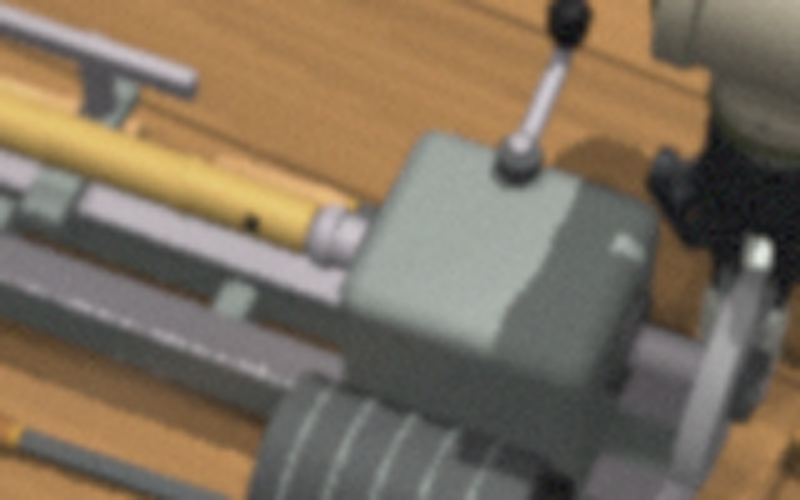

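```bash
cat >> h.py <<'E'
def dark(d,b,off=25):
    g=cv2.cvtColor(d["image"],cv2.COLOR_RGB2GRAY).astype(float);x0,y0,x1,y1=b
    p=g[y0:y1,x0:x1];w=np.clip(np.median(p)-off-p,0,None);Y,X=np.mgrid[y0:y1,x0:x1]
    return ((w*X).sum()/w.sum(),(w*Y).sum()/w.sum())
E
python3 - <<'E'
from h import *
from bench import state,eyes
s=load("scene0.pkl");d=eyes.get_image("scene");t=eyes.get_image("top")
for x in(s,d):print(dark(x,(235,188,246,199)),cyl(x,dark(x,(235,188,246,199)),18))
t0=load("top0.pkl")
for x in(t0,t):
    print(dark(x,(322,200,334,209)));g=cv2.cvtColor(x["image"],cv2.COLOR_RGB2GRAY)[196:212,320:336];print(g.min(),np.unravel_index(g.argmin(),g.shape))
st=state();print(st["moment"],st["force"],st["joint_efforts"])
E
```

```text
(np.float64(239.8082191780822), np.float64(194.47553816046965)) (array([ 14.96418369,  30.31392137, 190.00365966]), np.float64(56.23700021380392))
(np.float64(239.73482428115017), np.float64(195.09984025559106)) (array([ 15.99075447,  30.44329761, 188.26412557]), np.float64(62.66978608100725))
(np.float64(327.64728682170545), np.float64(204.14728682170542))
68 (np.int64(8), np.int64(8))
(np.float64(327.2896551724138), np.float64(203.38620689655173))
76 (np.int64(7), np.int64(7))
[ 0.29064121 -0.43067792  0.00543004] [  5.55836403   2.57753668 -27.81556477] [-4.15024683e-01 -5.96275306e+01 -3.01724160e+01 -4.20783190e-01
  9.67526548e-01  1.86007336e-02]
```

Request:
send_rows(
  steps=[
    [-0.0025,0,-0.0037,0],
    [-0.0044,0,-0.0076,0],
    [-0.006,0,-0.0116,0],
    [-0.0074,0,-0.0158,0],
    [-0.0083,0,-0.02,0],
    [-0.0089,0,-0.0243,0],
    [-0.0089,0,-0.0243,0],
  ],
)

```text
time_s: 6.22
tool_pos: [0.5409, 0.139, 0.2088]
orientation: [[-0.011, 0.077, -0.997], [-0.001, -0.997, -0.077], [-1.0, -0.0, 0.011]]
force: [-5.0, -0.2, -24.2]
width: 0.0158
```

Run:
```python
from h import *
from bench import state,eyes
s=state();print(W2L(s["tool_pos"]),s["force"],s["moment"],s["width"])
d=eyes.get_image("scene");t=eyes.get_image("top")
print(dark(d,(235,188,246,202)))
a=t["image"][195:225,310:430];b=d["image"][150:225,150:300]
cv2.imwrite("pics/c3.png",np.vstack([cv2.resize(x[:,:,::-1],(800,int(800*x.shape[0]/x.shape[1])),interpolation=cv2.INTER_CUBIC) for x in(a,b)]))
```

```text
[ -6.11706872 310.49422505 208.82423568] [ -4.96539207  -0.17330041 -24.18235375] [ 0.07987749  1.11617596 -0.2095367 ] 0.0158313065805281
(np.float64(239.84878487848786), np.float64(195.61266126612662))
```

View pics/c3.png

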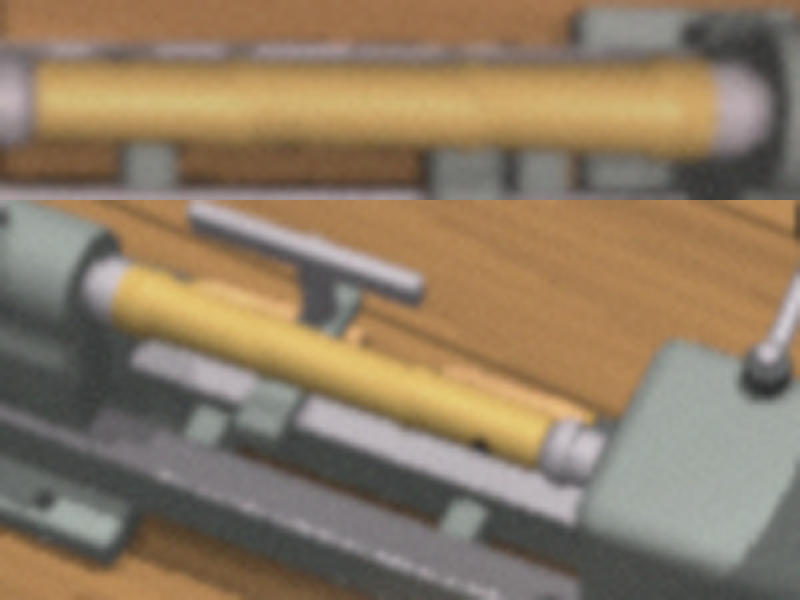

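Run:
```python
from h import *
s=load("scene0.pkl")
for px in((239.63,194.29),(239.73,195.1),(239.85,195.61),(239.9,196)):print([np.round(c[1],0) if c else None for c in [cyl(s,px,r) for r in(17,18,19,20,21)]])
for a in(50,60,70,80,90,100):print(a,proj(s,L2W([19*np.sin(np.radians(a)),28,180+19*np.cos(np.radians(a))])),proj(load("top0.pkl"),L2W([19*np.sin(np.radians(a)),28,180+19*np.cos(np.radians(a))])))
```

```text
[np.float64(57.0), np.float64(55.0), np.float64(54.0), np.float64(52.0), np.float64(51.0)]
[np.float64(65.0), np.float64(63.0), np.float64(61.0), np.float64(59.0), np.float64(57.0)]
[np.float64(70.0), np.float64(68.0), np.float64(65.0), np.float64(63.0), np.float64(61.0)]
[np.float64(75.0), np.float64(72.0), np.float64(69.0), np.float64(67.0), np.float64(65.0)]
50 [[239.08782513 193.6814475 ]] [[326.88534855 203.70819784]]
60 [[238.8661959  194.71439119]] [[326.75681873 203.22370656]]
70 [[238.72452332 195.66492939]] [[326.61903089 202.95539206]]
80 [[238.66691954 196.50365099]] [[326.47629043 202.909459  ]]
90 [[238.69477032 197.20497009]] [[326.33297225 203.08519234]]
100 [[238.80673937 197.74791217]] [[326.19338456 203.47523471]]
```

The pad grip mostly slips: the thumb hole moved from about 55° to about 70° (scene px (239.8,195.6)), while the hand swept 60°. I'll switch to dragging the rim's top with closed fingertips, so the pads don't twist on the disc.

Request:
send_rows(
  steps=[
    [0,0,0,0],
    [0,0,0,0],
    [0,0,0,0],
    [-0.03,0,0,0],
    [-0.06,0,0,0],
    [-0.08,0,0,0],
    [-0.08,0,0.02,0],
    [-0.08,0,0.041,0],
    [-0.08,0,0.041,0],
  ],
  fingers=0.04,
)

```text
time_s: 7.45
tool_pos: [0.5022, 0.136, 0.2936]
orientation: [[0.003, 0.077, -0.997], [0.0, -0.997, -0.077], [-1.0, 0.0, -0.003]]
force: [-0.2, -0.4, 0.1]
width: 0.0401
```

Request:
send_rows(
  steps=[
    [0.02,0,0,0],
    [0.035,0,0,0],
    [0.04,0,0,0],
    [0.04,0,0,0],
  ],
  fingers=0.0,
)

```text
time_s: 7.95
tool_pos: [0.5031, 0.1359, 0.2525]
orientation: [[0.001, 0.077, -0.997], [0.0, -0.997, -0.077], [-1.0, 0.0, -0.001]]
force: [0.3, -1.2, 0.7]
width: -0.0001
```

Run:
```python
from h import *
from bench import state,eyes
s=state();print(W2L(s["tool_pos"]),s["force"],s["width"])
d=eyes.get_image("scene");print(dark(d,(235,188,246,202)))
```

```text
[-44.03757965 310.34688375 252.48240084] [ 0.29436713 -1.17937536  0.7427507 ] -9.610065351892965e-05
(np.float64(239.8630295995357), np.float64(195.59692396982007))
```

Request:
send_rows(
  steps=[
    [0.008,0,0,0],
    [0.014,0,0,0],
    [0.017,0,0,0],
    [0.019,0,0,0],
    [0.019,0,0,0],
  ],
)

```text
time_s: 8.62
tool_pos: [0.5025, 0.1359, 0.2332]
orientation: [[-0.0, 0.077, -0.997], [-0.0, -0.997, -0.077], [-1.0, 0.0, 0.0]]
force: [0.1, 0.4, -0.3]
width: 0.0001
```

Request:
send_rows(
  steps=[
    [0.002,0,0,0],
    [0.004,0,0,0],
    [0.004,0,0,0],
  ],
)

```text
time_s: 9.0
tool_pos: [0.5025, 0.1359, 0.2291]
orientation: [[-0.0, 0.077, -0.997], [-0.0, -0.997, -0.077], [-1.0, -0.0, 0.0]]
force: [-0.9, 0.1, -0.3]
width: -0.0005
```

Request:
send_rows(
  steps=[
    [0.002,0,0,0],
    [0.004,0,0,0],
    [0.004,0,0,0],
  ],
)

```text
time_s: 9.38
tool_pos: [0.5025, 0.1359, 0.225]
orientation: [[-0.0, 0.077, -0.997], [-0.0, -0.997, -0.077], [-1.0, 0.0, 0.0]]
force: [0.1, -0.2, -0.1]
width: -0.0
```

Run:
```python
from h import *
from bench import state,eyes
s=state();print(W2L(s["tool_pos"]),s["force"],s["width"])
d=eyes.get_image("scene");import pickle;pickle.dump(d,open("scene1.pkl","wb"))
im=cv2.resize(d["image"][175:255,290:370,::-1],(600,600),interpolation=cv2.INTER_CUBIC)
for a in np.radians(np.arange(0,360,20)):
    for yy in(301,319):
        p=(proj(d,L2W([65*np.sin(a),yy,180+65*np.cos(a)]))[0]-[290,175])*7.5+3.75;cv2.circle(im,(int(p[0]),int(p[1])),2,(0,0,255) if yy==301 else (0,255,0),-1)
p=(proj(d,s["tool_pos"])[0]-[290,175])*7.5+3.75;cv2.circle(im,(int(p[0]),int(p[1])),4,(255,0,0),-1)
cv2.imwrite("pics/c4.png",im)
```

```text
[-44.63755443 310.40033034 225.04201446] [ 0.09600299 -0.15521121 -0.07179102] -1.0235856391932825e-05
```

View pics/c4.png

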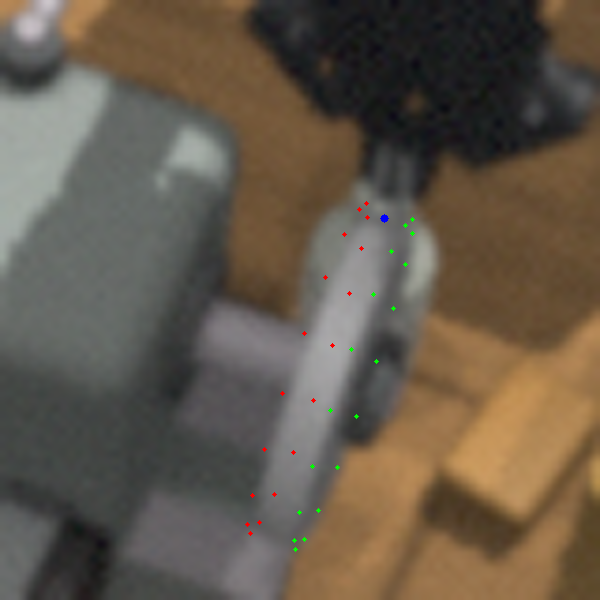

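Run:
```python
from h import *
d=load("scene1.pkl");c=W2L(cloud(d))
for col in(338,341,344):
    print(col,[(r,*c[r,col].round().astype(int).tolist(),int(d["image"][r,col].mean())) for r in range(192,214,2)])
m=(abs(c[...,1]-310)<14)&(c[...,2]>130)&(c[...,2]<250)&(abs(c[...,0])<80)
P=c[m];print(len(P))
for y0 in(296,302,308,314,320):
    q=P[abs(P[:,1]-y0)<3];print(y0,len(q),q[:,0].min().round(1) if len(q) else 0,q[:,0].max().round(1)if len(q) else 0,np.quantile(q[:,2],.98).round(1)if len(q) else 0)
q=P[(P[:,1]>303)&(P[:,1]<317)];A=np.c_[q[:,0],q[:,2],np.ones(len(q))]
r=np.hypot(q[:,0],q[:,2]-180);q=q[abs(r-65)<5];A=np.c_[q[:,0],q[:,2],np.ones(len(q))]
k=np.linalg.lstsq(A,(q[:,[0,2]]**2).sum(1),rcond=None)[0];print("circle",k[:2]/2,np.sqrt(k[2]+(k[0]**2+k[1]**2)/4),len(q),q[:,1].mean())
```

```text
338 [(192, -32, 299, 295, 41), (194, -39, 299, 274, 41), (196, -37, 300, 269, 46), (198, -39, 301, 256, 62), (200, -109, 290, 137, 114), (202, -106, 292, 132, 111), (204, -34, 305, 235, 111), (206, -24, 308, 242, 141), (208, -15, 310, 246, 148), (210, -10, 312, 245, 148), (212, -3, 314, 246, 149)]
341 [(192, -32, 307, 299, 27), (194, -33, 308, 288, 51), (196, -33, 309, 279, 68), (198, -33, 310, 270, 64), (200, -36, 310, 256, 57), (202, -108, 300, 134, 111), (204, -41, 312, 229, 104), (206, -23, 316, 248, 116), (208, -21, 317, 242, 115), (210, -15, 319, 241, 112), (212, -13, 321, 235, 106)]
344 [(192, -44, 313, 285, 26), (194, -33, 316, 293, 29), (196, -37, 316, 277, 62), (198, -33, 318, 275, 70), (200, -39, 318, 257, 69), (202, -115, 308, 129, 100), (204, -49, 319, 222, 104), (206, -42, 321, 224, 111), (208, -51, 321, 199, 111), (210, -55, 322, 183, 119), (212, -102, 316, 96, 132)]
422
296 7 -1.8 11.2 195.0
302 35 -34.2 63.1 247.5
308 97 -51.1 65.8 247.1
314 107 -53.2 66.0 248.3
320 172 -63.5 64.1 246.7
circle [  0.67315114 182.65318428] 63.10034980665503 223 310.20836950494737
```

The depth readings settle it. The finger's visible end is at lathe (-37, 310, about 252), though the reported TCP z is 225, so the fingers end about 25 mm short of the reported TCP. That also explains the weak first grip. I'll probe for contact.

Request:
send_rows(
  steps=[
    [0.004,0,0,0],
    [0.008,0,0,0],
    [0.008,0,0,0],
  ],
)

```text
time_s: 9.8
tool_pos: [0.5024, 0.1359, 0.2168]
orientation: [[-0.001, 0.077, -0.997], [-0.0, -0.997, -0.077], [-1.0, -0.0, 0.001]]
force: [0.2, -0.5, 0.6]
width: -0.0
```

Request:
send_rows(
  steps=[
    [0.002,0,0,0],
    [0.004,0,0,0],
    [0.004,0,0,0],
  ],
)

```text
time_s: 10.18
tool_pos: [0.5025, 0.1359, 0.2131]
orientation: [[-0.0, 0.077, -0.997], [0.0, -0.997, -0.077], [-1.0, -0.0, 0.0]]
force: [-0.4, -0.7, 0.9]
width: 0.0001
```

Request:
send_rows(
  steps=[
    [0.001,0,0,0],
    [0.002,0,0,0],
    [0.003,0,0,0],
    [0.003,0,0,0],
  ],
)

```text
time_s: 10.68
tool_pos: [0.5022, 0.1359, 0.2119]
orientation: [[0.001, 0.077, -0.997], [-0.0, -0.997, -0.077], [-1.0, 0.0, -0.001]]
force: [-5.3, -1.0, 12.3]
width: 0.0002
```

Request:
send_rows(
  steps=[
    [0.001,0,0,0],
    [0.002,0,0,0],
    [0.003,0,0,0],
    [0.003,0,0,0],
  ],
)

```text
time_s: 11.18
tool_pos: [0.501, 0.1358, 0.2106]
orientation: [[0.001, 0.078, -0.997], [-0.001, -0.997, -0.078], [-1.0, 0.001, -0.0]]
force: [-17.8, -2.7, 29.0]
width: 0.0
```

Request:
send_rows(
  steps=[
    [-0.002,0,-0.0035,0],
    [-0.0037,0,-0.007,0],
    [-0.0064,0,-0.014,0],
    [-0.0083,0,-0.021,0],
    [-0.0093,0,-0.028,0],
    [-0.0096,0,-0.034,0],
    [-0.0096,0,-0.04,0],
    [-0.0096,0,-0.045,0],
    [-0.0096,0,-0.045,0],
  ],
)

```text
time_s: 12.3
tool_pos: [0.5511, 0.1396, 0.224]
orientation: [[0.017, 0.077, -0.997], [0.001, -0.997, -0.077], [-1.0, 0.0, -0.017]]
force: [-0.0, 0.7, 37.3]
width: 0.0003
```

Run:
```python
from h import *
from bench import state,eyes
s=state();print(W2L(s["tool_pos"]),s["force"],s["width"])
d=eyes.get_image("scene");t=eyes.get_image("top");print(dark(d,(235,188,246,203)))
a=t["image"][195:225,310:430];b=d["image"][150:225,150:300]
cv2.imwrite("pics/c5.png",np.vstack([cv2.resize(x[:,:,::-1],(800,int(800*x.shape[0]/x.shape[1])),interpolation=cv2.INTER_CUBIC) for x in(a,b)]))
```

```text
[  4.13150973 310.2983612  223.95283478] [-3.46734928e-02  7.20934980e-01  3.72545493e+01] 0.00025676637074276555
(np.float64(239.88649706457926), np.float64(195.74690150032615))
```

View pics/c5.png

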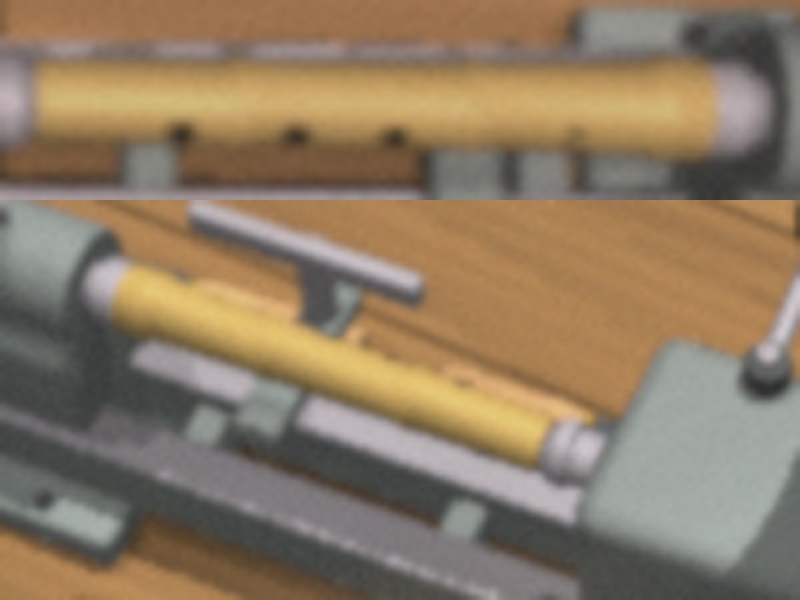

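```bash
cat >> h.py <<'E'
def holes(d):
    out=[]
    for y in(-78,-8,30,74):
        for r in(18,19.5):
            # predicted pixel columns by y; search dark spot across the flute
            P=[proj(d,L2W([r*np.sin(a),-70+y,180+r*np.cos(a)]))[0] for a in np.radians(np.arange(-80,81,5))]
            g=cv2.GaussianBlur(cv2.cvtColor(d["image"],cv2.COLOR_RGB2GRAY),(0,0),.8)
            vals=[min(int(g[int(round(p[1])),int(round(p[0]))+k]) for k in(-2,-1,0,1,2)) for p in P];i=int(np.argmin(vals))
            x,yc=P[i];b=(int(x)-4,int(yc)-3,int(x)+6,int(yc)+5);px=dark(d,b)
            c=cyl(d,px,r);out.append((y,r,vals[i],-80+5*i,np.round(px,1).tolist(),None if c is None else round(c[1],1)))
    return out
E
python3 - <<'E'
from h import *
from bench import eyes
d=eyes.get_image("top")
for o in holes(d):print(o)
E
```

```text
(-78, 18, 94, -80, [396.5, 219.4], None)
(-78, 19.5, 87, -80, [396.5, 220.2], None)
(-8, 18, 71, -65, [370.8, 217.2], np.float64(-80.2))
(-8, 19.5, 71, -60, [370.8, 217.2], np.float64(-70.6))
(30, 18, 71, -70, [353.8, 215.2], np.float64(-54.1))
(30, 19.5, 71, -60, [353.8, 215.2], np.float64(-50.2))
(74, 18, 68, -55, [336.8, 215.2], np.float64(-55.3))
(74, 19.5, 68, -50, [336.8, 215.2], np.float64(-51.2))
```

Request:
send_rows(
  steps=[
    [-0.0005,0,-0.004,0],
    [-0.0005,0,-0.008,0],
    [0,0,-0.014,0],
    [0.0012,0,-0.021,0],
    [0.003,0,-0.028,0],
    [0.006,0,-0.035,0],
    [0.009,0,-0.041,0],
    [0.009,0,-0.041,0],
  ],
)

```text
time_s: 13.45
tool_pos: [0.5928, 0.1427, 0.2119]
orientation: [[0.015, 0.077, -0.997], [0.001, -0.997, -0.077], [-1.0, 0.0, -0.015]]
force: [12.9, 2.3, 15.2]
width: -0.0
```

Run:
```python
from h import *
from bench import eyes,state
s=state();print(W2L(s["tool_pos"]),s["force"])
d=eyes.get_image("top")
for o in holes(d):print(o)
```

```text
[ 45.96790625 310.16893303 211.88419717] [12.93186896  2.29426177 15.15936812]
(-78, 18, 105, -80, [396.6, 219.7], None)
(-78, 19.5, 92, -80, [396.6, 220.3], None)
(-8, 18, 88, -15, [369.1, 210.9], np.float64(-13.3))
(-8, 19.5, 88, -15, [369.1, 210.9], np.float64(-13.2))
(30, 18, 90, -15, [354.2, 210.7], np.float64(-13.3))
(30, 19.5, 90, -15, [354.2, 210.7], np.float64(-13.2))
(74, 18, 91, -20, [337.1, 210.6], np.float64(-13.9))
(74, 19.5, 91, -20, [337.1, 210.6], np.float64(-13.8))
```

Request:
send_rows(
  steps=[
    [0.0022,0,-0.003,0],
    [0.0046,0,-0.006,0],
    [0.0071,0,-0.009,0],
    [0.0095,0,-0.0115,0],
    [0.0095,0,-0.0115,0],
  ],
)

```text
time_s: 14.12
tool_pos: [0.6044, 0.1436, 0.2021]
orientation: [[0.015, 0.077, -0.997], [0.001, -0.997, -0.077], [-1.0, -0.0, -0.015]]
force: [12.9, 1.9, 12.0]
width: 0.0
```

Run:
```python
from h import *
from bench import eyes,state
s=state();print(W2L(s["tool_pos"]),s["force"])
d=eyes.get_image("top")
for o in holes(d)[1::2]:print(o)
```

```text
[ 57.54311909 310.16305658 202.11290558] [12.86728293  1.93967817 12.03526542]
(-78, 19.5, 89, -80, [396.6, 220.2], None)
(-8, 19.5, 88, 0, [369.2, 208.9], np.float64(1.6))
(30, 19.5, 88, 0, [354.3, 208.8], np.float64(1.1))
(74, 19.5, 87, 5, [337.1, 208.4], np.float64(2.5))
```

Request:
send_rows(
  steps=[
    [-0.008,0,-0.008,0],
    [-0.03,0,-0.012,0],
    [-0.08,0,-0.012,0],
    [-0.13,0,-0.012,0],
    [-0.16,0,-0.012,0],
    [-0.16,0.03,0.028,0],
    [-0.16,0.06,0.068,0],
    [-0.16,0.09,0.108,0],
    [-0.16,0.12,0.148,0],
    [-0.16,0.145,0.18,0],
  ],
)

```text
time_s: 15.42
tool_pos: [0.43, -0.0158, 0.3585]
orientation: [[0.001, 0.077, -0.997], [-0.0, -0.997, -0.077], [-1.0, 0.0, -0.0]]
force: [-0.6, -0.7, 0.0]
width: 0.0
```

Request:
send_rows(
  steps=[
    [0,0,0,0],
    [0,0,0,0],
    [0,0,0,0],
  ],
  fingers=0.045,
)

```text
time_s: 15.8
tool_pos: [0.432, -0.0145, 0.358]
orientation: [[-0.001, 0.078, -0.997], [0.0, -0.997, -0.078], [-1.0, -0.0, 0.001]]
force: [-0.4, -0.1, 0.2]
width: 0.0449
```

Run:
```python
from h import *
from bench import eyes,state
s=state();print(W2L(s["tool_pos"]),s["force"],s["width"],s["joints"][5])
d=eyes.get_image("top")
for o in holes(d)[1::2]:print(o)
d=eyes.get_image("scene");c=W2L(cloud(d))
m=(c[...,0]<-60)&(c[...,0]>-200)&(abs(c[...,1]-165)<45)&(c[...,2]>310)&(c[...,2]<430)
P=c[m]
for z in range(310,430,10):
    q=P[abs(P[:,2]-z)<5]
    if len(q):print(z,len(q),q.min(0).round(),q.max(0).round())
k=(c[...,0]<-90)&(c[...,0]>-160)&(abs(c[...,1]-165)<30)&(c[...,2]>255)&(c[...,2]<302)&(d["image"].max(-1)<70)
if k.any():print("knob",k.sum(),c[k].min(0).round(),c[k].max(0).round(),c[k].mean(0))
```

```text
[-126.52080649  165.84574157  358.025188  ] [-0.40762223 -0.10705378  0.1601456 ] 0.04490419534586969 67.81079879984053
(-78, 19.5, 87, -80, [396.6, 220.4], None)
(-8, 19.5, 84, 0, [369.1, 208.9], np.float64(1.5))
(30, 19.5, 85, 0, [354.2, 208.8], np.float64(0.9))
(74, 19.5, 84, 5, [336.9, 208.3], np.float64(3.5))
380 6 [-139.  144.  382.] [-116.  197.  384.]
390 31 [-138.  132.  385.] [-111.  204.  395.]
400 37 [-136.  132.  395.] [-111.  204.  405.]
410 34 [-138.  135.  405.] [-111.  204.  414.]
420 28 [-131.  125.  415.] [-112.  207.  425.]
knob 71 [-132.  158.  263.] [-112.  178.  300.] [-120.15767533  168.57669651  285.61253122]
```

The fingers' lower end measures z 381 against a reported 358, so the 23 mm offset is confirmed. The knob sits where expected and the holes are at +1.5°. Lowering around the knob.

Request:
send_rows(
  steps=[
    [0.03,0,0,0],
    [0.06,0,0,0],
    [0.08,0,0,0],
    [0.095,0,0,0],
    [0.107,0,0,0],
    [0.114,0,0,0],
    [0.114,0,0,0],
  ],
)

```text
time_s: 16.77
tool_pos: [0.4315, -0.0149, 0.2442]
orientation: [[-0.0, 0.077, -0.997], [0.0, -0.997, -0.077], [-1.0, -0.0, 0.0]]
force: [0.5, 0.6, 0.6]
width: 0.0453
```

Request:
send_rows(
  steps=[
    [0,0.0098,-0.0006,-7.5],
    [0,0.0194,-0.0026,-15],
    [0,0.0287,-0.0057,-22.5],
    [0,0.0375,-0.01,-30],
    [0,0.0375,-0.01,-30],
  ],
)

```text
time_s: 17.4
tool_pos: [0.4446, -0.0519, 0.2447]
orientation: [[0.001, 0.564, -0.826], [-0.0, -0.826, -0.564], [-1.0, 0.001, -0.0]]
force: [-0.2, -0.4, 0.0]
width: 0.0451
```

Request:
send_rows(
  steps=[
    [0,0.0098,-0.0006,-7.5],
    [0,0.0194,-0.0026,-15],
  ],
)

```text
time_s: 17.65
tool_pos: [0.4571, -0.0655, 0.2447]
orientation: [[-0.001, 0.761, -0.649], [0.001, -0.649, -0.761], [-1.0, -0.001, -0.0]]
force: [-2.0, 4.9, 2.9]
width: 0.0448
```

```bash
cat >> h.py <<'E'
def lever(d):
    c=W2L(cloud(d));r=np.hypot(c[...,0]+52,c[...,1]-165)
    m=(r>20)&(r<55)&(c[...,2]>236)&(c[...,2]<268)&(d["image"].min(-1)>60)
    P=c[m];a=np.degrees(np.arctan2(-(P[:,1]-165),-(P[:,0]+52)));return len(P),np.median(a),np.quantile(a,[.1,.9])
E
python3 - <<'E'
from h import *
from bench import eyes,state
s=state();print(W2L(s["tool_pos"]),s["force"],s["width"])
print("ref",lever(load("scene0.pkl")),lever(load("top0.pkl")))
for n in("scene","top"):
    d=eyes.get_image(n);print(n,lever(d))
for o in holes(d)[1::2]:print(o)
d=eyes.get_image("scene")
cv2.imwrite("pics/c6.png",cv2.resize(d["image"][120:240,230:370,::-1],(700,600),interpolation=cv2.INTER_CUBIC))
E
```

```text
[-105.52989995  113.10465221  244.66814756] [-2.03707465  4.85265256  2.9064171 ] 0.04482515861215098
ref (109, np.float64(-5.720457218487323), array([-144.73210087,  141.03604962])) (112, np.float64(2.5663250366760453), array([-83.4269405 , 151.80714381]))
scene (114, np.float64(35.48158752663773), array([-152.26838504,  152.4558944 ]))
top (3, np.float64(-115.71830989718438), array([-137.07408931,  -96.97268878]))
(-78, 19.5, 88, -80, [396.6, 220.2], None)
(-8, 19.5, 85, 0, [369.1, 208.9], np.float64(1.4))
(30, 19.5, 85, 0, [354.3, 208.8], np.float64(0.9))
(74, 19.5, 59, -5, [337.0, 208.8], np.float64(-0.6))
```

View pics/c6.png

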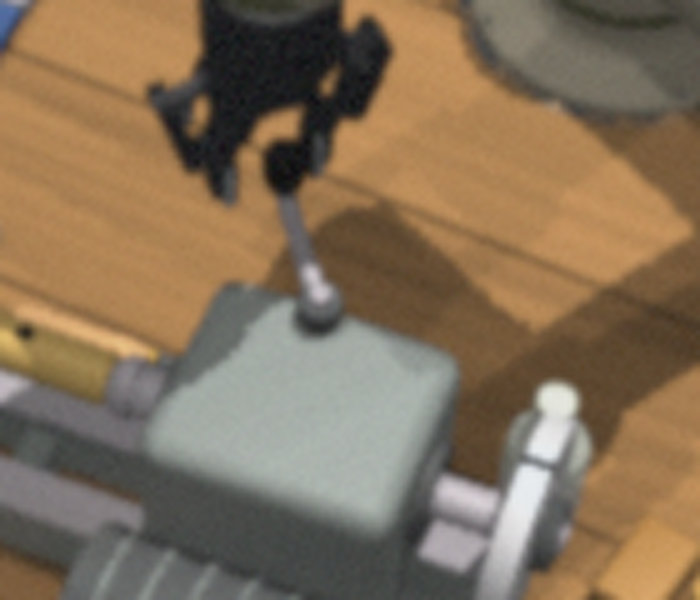

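The knob at (287,168) is between the fingers and being pushed. The witness slot shows on top of the rim at (540,460). Continuing the arc.

Request:
send_rows(
  steps=[
    [0,0.0098,-0.0006,-7.5],
    [0,0.0194,-0.0026,-15],
    [0,0.0287,-0.0057,-22.5],
    [0,0.0339,-0.008,-27],
    [0,0.0375,-0.01,-30],
    [0,0.0375,-0.01,-30],
  ],
)

```text
time_s: 18.55
tool_pos: [0.4912, -0.0824, 0.2446]
orientation: [[-0.002, 0.982, -0.187], [0.0, -0.187, -0.982], [-1.0, -0.002, 0.0]]
force: [-7.0, 1.5, 2.8]
width: 0.045
```

Request:
send_rows(
  steps=[
    [0,0.004,0,0],
    [0,0.008,-0.0005,0],
    [0,0.008,-0.0005,0],
  ],
)

```text
time_s: 18.92
tool_pos: [0.4995, -0.0842, 0.2443]
orientation: [[-0.002, 0.982, -0.188], [-0.001, -0.188, -0.982], [-1.0, -0.002, 0.002]]
force: [-3.7, -2.6, -0.1]
width: 0.0453
```

Run:
```python
from h import *
from bench import eyes,state
s=state();print(W2L(s["tool_pos"]),s["force"],s["width"])
d=eyes.get_image("scene");print(lever(d))
```

```text
[-64.66330698  91.1883268  244.31051473] [-3.73942433 -2.58671174 -0.05308206] 0.04527745030652826
(111, np.float64(76.57974920555905), array([-130.97796424,  154.83219768]))
```

Request:
send_rows(
  steps=[
    [0,0.002,0,0],
    [0,0.004,0,0],
    [0,0.004,0,0],
  ],
)

```text
time_s: 19.35
tool_pos: [0.5018, -0.0846, 0.2442]
orientation: [[-0.006, 0.982, -0.188], [-0.001, -0.188, -0.982], [-1.0, -0.006, 0.002]]
force: [-14.0, -2.5, 3.5]
width: 0.0452
```

Request:
send_rows(
  steps=[
    [0,0.0015,0,0],
    [0,0.003,0,0],
    [0,0.003,0,0],
  ],
)

```text
time_s: 19.73
tool_pos: [0.5018, -0.0846, 0.244]
orientation: [[-0.013, 0.982, -0.188], [0.0, -0.188, -0.982], [-1.0, -0.013, 0.002]]
force: [-28.1, -1.2, 7.3]
width: 0.0452
```

Request:
send_rows(
  steps=[
    [0,-0.006,0,0],
    [0,-0.013,0,0],
    [0,-0.013,0,0],
    [-0.02,-0.013,0,0],
    [-0.06,-0.013,0,0],
    [-0.1,-0.013,0,0],
    [-0.15,-0.013,0,0],
    [-0.15,-0.013,0.05,0],
    [-0.15,-0.013,0.1,0],
    [-0.15,-0.013,0.1,0],
  ],
)

```text
time_s: 20.98
tool_pos: [0.4759, -0.1838, 0.3936]
orientation: [[-0.001, 0.982, -0.188], [0.0, -0.188, -0.982], [-1.0, -0.001, -0.0]]
force: [0.6, 0.0, 0.2]
width: 0.0448
```

Run:
```python
from h import *
from bench import eyes,state
s=state();print(W2L(s["tool_pos"]),s["force"],s["time_s"])
d=eyes.get_image("scene");print(lever(d));t=eyes.get_image("top")
for n,x in(("scene",d),("top",t)):
    c=W2L(cloud(x));k=(c[...,0]<-30)&(c[...,0]>-160)&(c[...,1]<200)&(c[...,1]>60)&(c[...,2]>255)&(c[...,2]<302)&(x["image"].max(-1)<70)
    if k.any():m=c[k].mean(0);print(n,"knob",k.sum(),m,np.degrees(np.arctan2(165-m[1],-52-m[0])))
for o in holes(t)[1::2]:print(o)
a=d["image"][140:250,160:370,::-1]
cv2.imwrite("pics/c7.png",cv2.resize(a,(800,419),interpolation=cv2.INTER_CUBIC))
o=load("scene0.pkl");df=np.abs(o["image"].astype(int)-d["image"]).max(-1)>60
print("changed px boxes",[st[:5].tolist() for st in cv2.connectedComponentsWithStats(df.astype(np.uint8))[2][1:] if st[4]>15])
```

```text
[-95.89804874  -6.31717957 393.64974295] [0.58567215 0.02702146 0.18908027] 20.975
(104, np.float64(77.72039357999702), array([-141.77179029,  161.60796715]))
scene knob 70 [-65.43976313  97.95559784 287.3227817 ] 78.66469267361957
top knob 90 [-72.28282036  93.10444429 293.07932331] 74.24544047478075
(-78, 19.5, 149, -80, [nan, nan], np.float64(nan))
(-8, 19.5, 92, -80, [nan, nan], np.float64(nan))
(30, 19.5, 25, -80, [353.0, 216.0], np.float64(-58.0))
(74, 19.5, 127, 40, [333.1, 202.8], np.float64(73.7))
changed px boxes [[173, 0, 7, 9, 34], [184, 0, 6, 7, 33], [204, 0, 150, 32, 2141], [357, 0, 7, 8, 36], [365, 0, 9, 4, 25], [372, 0, 52, 31, 910], [212, 7, 76, 110, 3813], [247, 7, 14, 18, 125], [184, 20, 37, 33, 307], [289, 47, 75, 140, 4467], [332, 75, 9, 21, 127], [321, 80, 104, 137, 4837], [162, 103, 107, 82, 3009], [414, 130, 5, 6, 19], [299, 148, 9, 14, 87], [268, 155, 23, 24, 146], [294, 163, 9, 14, 59], [185, 169, 39, 16, 192], [229, 184, 8, 5, 27], [245, 185, 16, 6, 34], [207, 188, 7, 4, 17], [217, 191, 31, 13, 153], [176, 221, 8, 7, 20], [184, 243, 12, 4, 23]]h.py:33: RuntimeWarning: invalid value encountered in scalar divide
  return ((w*X).sum()/w.sum(),(w*Y).sum()/w.sum())
```

View pics/c7.png

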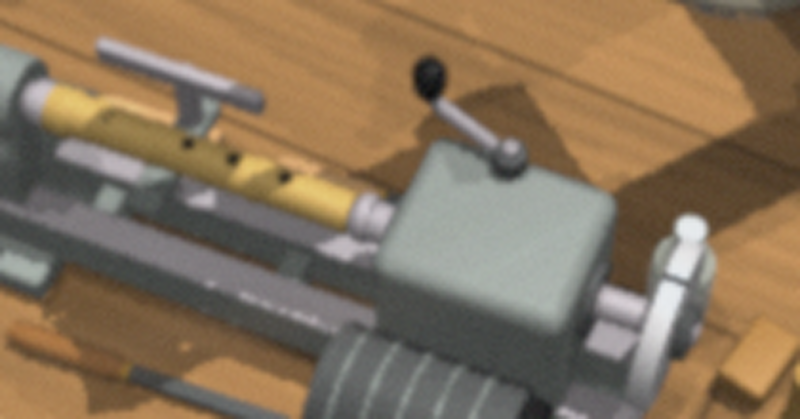

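The lever now points along the headstock's front edge with its knob at (430,78). Three holes show at (187,143), (233,158) and (285,176), and the slot is on top of the rim. I'll check the hole angle numerically, then hand in.

Run:
```python
from h import *
from bench import eyes,state,ticket
d=eyes.get_image("scene")
for p,y in(((209.1,177.5),-78),((221.2,181.5),-8),((234.8,186.2),4)):
    x,y=p;q=dark(d,(int(x)-4,int(y)-3,int(x)+6,int(y)+5),15);print(q,[cyl(d,q,r) for r in(18.5,)])
s=state();print(s["force"],np.abs(s["dq"]).max(),s["time_s"])
o=load("scene0.pkl");A,B=W2L(cloud(o)),W2L(cloud(d))
# glue / wax / bamboo pixels unchanged?
for n,P in(("wax",(-88,370,28)),("bamboo",(-10,421,169)),("lacq",(81,369,52)),("half",(150,-60,12))):
    p=np.round(proj(d,L2W(P))[0]).astype(int);sl=np.s_[p[1]-8:p[1]+9,p[0]-8:p[0]+9];a,b=[cv2.cvtColor(x["image"],cv2.COLOR_RGB2GRAY)[sl].astype(np.float32) for x in(o,d)]
    print(n,cv2.phaseCorrelate(a,b))
print(ticket.finish_job())
```

```text
(np.float64(208.94402985074626), np.float64(177.1455223880597)) [(array([ -0.28803518, -75.28787846, 198.49775759]), np.float64(-0.8921009271530187))]
(np.float64(220.59640102827763), np.float64(181.08997429305913)) [(array([ -0.78321685, -37.6971053 , 198.48341341]), np.float64(-2.4264019594610953))]
(np.float64(234.00171232876713), np.float64(186.18150684931507)) [(array([  0.40779644,   5.76526587, 198.49550492]), np.float64(1.263076078497552))]
[-0.128279   -0.64381081  0.25339455] 1.066155310914671 21.125
wax ((-0.054458692934536757, 0.019945371395595046), 0.9998237074893198)
bamboo ((-0.034876022510056615, 0.016383667037409566), 0.988667208287451)
lacq ((-0.031106205489800587, 0.08297712949370073), 0.9987845937319008)
half ((-0.43079999197740904, -0.9842343672620419), 0.5486897590719624)
the job is handed in; nothing more can be done
None
```

The job is handed in at about 21 s: the four finger holes face up and the index lever is locked home. No verdict was reported.

- **Turning the wheel:** My first try, gripping the handwheel rim from above, mostly slipped; the wheel turned only about 15° for a 60° hand movement. The depth images and a contact probe showed why. The fingers end about 23 mm short of the reported TCP, which disagrees with the description. I then dragged the top of the rim with closed fingertips at about 15–40 N and brought the holes up to within 2° of vertical.
- **Locking the lever:** I pushed the knob round with open jaws until it hit its stop, where the force rose from 14 to 28 N with no further movement. Then I backed off and raised the arm clear.

Last checks before handing in:
- **Holes:** three of the four measured between -2.4° and +1.3° from straight up. The fourth could not be measured, and the arm blocked the top camera for this last check.
- **Lever:** 74.2° from the top camera, where home is 74.5°. The scene camera's rougher reading was 78°.
- **Arm:** wrist force was near zero (under 1 N), so nothing was being touched.
- **Bystanders:** wax block, spare joint and lacquer tin had moved less than 0.1 px. The half-round file's image match was poor (score 0.55, about 1 px), possibly because of shadow; the arm never went near it. The glue bottle, flat file and knife were not measured at the end. The bottle looked upright in the last picture, and no move was planned near any of the three.

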